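# Put the graphite moulds back on their fire-brick pads

## Robot

A 6-joint arm with a two-finger parallel gripper is mounted at the origin on the work surface. World frame = base frame: x ahead of the robot, y to its left, z up, the work surface at z = 0. Lengths are in m, angles in rad, forces in N, time in s.
With the tool pointing down it reaches from about 0.35 to 0.975 m from the base axis. Payload 4.9 kg.
Tool frame: the origin (TCP) lies at the very end of the fingers, on their centre line; the grasp point (between the pads) lies 19 mm behind it (ctrl.grasp_offset is the distance from the TCP to the grasp point, in m); y points along the fingers, z is the direction in which the jaws open and shut, and the axes are right-handed (so a half turn about y gives the same grasp; the last joint's range is limited). The gripper opens to 85 mm and grips with 20 to 120 N. Pads are 22 mm wide; open, the fingers measure 114 mm over their backs; the gripper's body (76 mm by 85 mm) begins 54 mm behind the grasp point. The pads swing forward as they close: fully open they stand 13 mm farther back than shut.
Start: joints at [-1.372, 0.053, 1.613, -0, 1.476, -0.119], TCP at [0.195, -0.594, 0.231] pointing down, gripper open.
Joint ranges: [-3.01, 3.01], [-1.01, 2.22], [0.06, 2.58], [-1.02, 4.17], [0.09, 2.62], [-3.14, 3.14]. Speed limits (rad/s): [2.57, 2.57, 3.14, 3.14, 3.14, 3.14].

## Interface

Orientations are given as a rotation vector (axis times angle).
In Python, from station import ctrl, eyes, finish_job, find_in, regions_of, pinpoint gives the robot as it stands.
- The arm moves only by the tool play_rows, never from a script. Its argument "moves" is a list of rows, each an object of numbers: "x", "y", "z": the shift along the world's x, y, z in cm; "turn": the turn about the world's z in degrees; "jaw": the finger opening in cm, from 0 to 8.54. A call has 1 to 8 rows; each row shifts and turns the commanded pose from where the row before left it; what a row does not reach is not made up. A row lasts 1/12 s, in which the tool goes at most 41.7 mm and 7.16 degrees, less where a joint would pass 70% of its speed; a pose out of reach is approached as far as the arm can. A call is refused whole if a number of a shift passes 4.17 or a number of a turn 7.16, either way. A call with a gripper value outside its range is refused whole. The fingers move at their own pace and stop on an object; "squeeze" is the grip in N (left out, the last holds). Time passes only in rows, so rows that do not move let the fingers close. It gives the time, the measured TCP pose, the force and the opening at its end, in the units of the state.
- ctrl.get_obs(): the state, without advancing time (a new reading comes with each control period).
- eyes.get_image(name): name is "scene" or "top" or "wrist"; returns a dict with "img" (420x560x3 uint8, red, green, blue), "camera_matrix" (3x3 intrinsics, pixels), "D" ([k1, k2, p1, p2, k3] as OpenCV has them; the pictures are not rectified), "cam_to_world" (4x4, takes a point from camera to world coordinates). Camera axes: x right, y up, looking along -z (the intrinsics and any distortion apply to the point x, -y, -z); pixel columns grow to the right and rows downward; lengths in m; the calibration is good to about 2 mm. A picture is of the moment at which its call begins. There is no depth.
- finish_job(): hands the job in, once; it reports no verdict.
Trained networks look in the newest picture that a camera, given by its name, has taken for a name from the list of things; names that differ only in an ending like _2 or _b are one class to them, and where a whole thing is asked for, a point or a joint stands for the part that bears it (a point fixed in the world has none). Each returns a list of dicts, best first, with "score" (0 to 1); they miss things now and then, are a little off and sometimes report something else, mostly with a low value. They report only what shows in the picture. A call takes as long as a camera call. They do not tell look-alikes from the thing itself.
- find_in(camera, query): "point" ([column, row] in pixels, amid what is visible of it).
- regions_of(camera, query): "pixels" (420x560 bool, what is visible of it) and "point" ([column, row] in pixels, amid what is visible of it).
- pinpoint(camera, query): "point" ([column, row] in pixels: a listed point, or the origin of a listed thing).
The state is a dict: "t": time; "q": joint angles; "dq": joint speeds; "effort": joint torques, N m; "tool_pos": TCP position; "tool_rot": TCP orientation; "contact_force": force on the tool from outside, world axes, zero at the start; "wrist_torque": the same for the moment, N m; "opening": finger opening in m.
Only numpy, scipy, OpenCV 4.12 (cv2) and the standard library are available. Lean on these libraries where they do the work, as an engineer would, in place of code of your own. Each camera call takes 0.05 s, during which the arm holds its last target.

## Task

Put the four graphite moulds of this glass studio away: set each one down, open side up, on the fire-brick pad cut to its own outline and size, in the middle of the pad and with its sides parallel to the pad's. Never tip a mould over, and leave the glass tumbler and the steel tin where they stand.

Things in the scene. Friction and masses are not known exactly. Their poses are not given: they have to be found in the camera images.
- big_round_mould_mid (a point): large round graphite mould, an upright dark-grey cup with a fluted bore: 62 mm outside diameter, 70 mm high, wall 8 mm; loose, open side up; the point is its centre, half-way up (35 mm above its underside), z up
- small_round_mould_mid (a point): small round graphite mould, an upright dark-grey tube closed below: 40 mm outside diameter, 60 mm high, wall 6 mm; loose, open side up; the point is its centre, half-way up (30 mm above its underside), z up
- square_mould_mid (a point): square graphite mould, an upright dark-grey open box, 48 x 48 mm outside and 65 mm high, wall 8 mm; x and y are along its sides; loose, open side up; the point is its centre, half-way up (32.5 mm above its underside), z up
- oblong_mould_mid (a point): oblong graphite mould, a dark-grey open trough 88 mm long (its x axis), 40 mm wide (its y axis), 50 mm high, wall 8 mm; loose, open side up; the point is its centre, half-way up (25 mm above its underside), z up
- big_round_pad_top (a point): large round pad, 92 mm diameter, of pale buff fire-brick, flat, 15 mm thick, fixed to the bench; the point is the centre of its top face, z up
- small_round_pad_top (a point): small round pad, 70 mm diameter, of pale buff fire-brick, flat, 15 mm thick, fixed to the bench; the point is the centre of its top face, z up
- square_pad_top (a point): square pad, 78 x 78 mm, x and y along its sides, of pale buff fire-brick, flat, 15 mm thick, fixed to the bench; the point is the centre of its top face, z up
- oblong_pad_top (a point): oblong pad, 118 mm long (its x axis) and 70 mm wide (its y axis), of pale buff fire-brick, flat, 15 mm thick, fixed to the bench; the point is the centre of its top face, z up
- tumbler_mid (a point): bystander: finished green glass tumbler, upright, 64 mm across the mouth, 85 mm high; the point is half-way up on its axis
- wax_tin_mid (a point): bystander: flat round steel tin, 70 mm diameter, 38 mm high; the point is its centre
Mind the look-alikes: they are no part of the job. What is shaped like the part that bears square_mould_mid but orange is not meant.

How it is judged:
At the end, for the whole second after the job is handed in: Each mould stands at rest on top of its own pad, upright within 0.1 rad, its centre within 12 mm of the pad's; the sides of the square and oblong moulds are within 0.21 rad of parallel with their pads' (square in any of four ways, oblong either way round) (horizontal distance between big_round_mould_mid and big_round_pad_top below 0.012 m and z of big_round_mould_mid in the frame of big_round_pad_top between 0.03 and 0.04 m and angle between each of big_round_mould_mid, small_round_mould_mid, square_mould_mid, oblong_mould_mid's own z axis and vertical below 0.1 rad and linear speed of each of big_round_mould, small_round_mould, square_mould, oblong_mould below 0.02 m/s and horizontal distance between small_round_mould_mid and small_round_pad_top below 0.012 m and z of small_round_mould_mid in the frame of small_round_pad_top between 0.025 and 0.035 m and horizontal distance between square_mould_mid and square_pad_top below 0.012 m and z of square_mould_mid in the frame of square_pad_top between 0.0275 and 0.0375 m and horizontal distance between oblong_mould_mid and oblong_pad_top below 0.012 m and z of oblong_mould_mid in the frame of oblong_pad_top between 0.02 and 0.03 m and (angle between the x axis of square_mould_mid and the x axis of square_pad_top, either way round below 0.21 rad or angle between the x axis of square_mould_mid and the y axis of square_pad_top, either way round below 0.21 rad) and angle between the x axis of oblong_mould_mid and the x axis of oblong_pad_top, either way round below 0.21 rad); the robot touches nothing.
It fails at once if a mould is tipped over (more than 0.7 rad) (angle between any of big_round_mould_mid, small_round_mould_mid, square_mould_mid, oblong_mould_mid's own z axis and vertical above 0.7 rad).
It fails at once if the tumbler or the tin is moved more than 20 mm (distance of any of tumbler_mid, wax_tin_mid from where it was at the start of the episode above 0.02 m).
It also fails if it takes over 99 s, if anything falls off the work surface, if the arm or the gripper's body presses on something with over 40 N, if the wrist force passes 120 N, or if a joint passes its speed limit or range.

## Working session

There is one attempt and no reset: what is moved stays moved. The work goes in short steps, Python scripts to look and compute and a tool call to move; the robot and the scene stay as the last step left them, time stands still between calls to the robot, and variables do not carry over. Pictures are saved under pics/ and viewed, and the job is handed in when it is done.

Besides the shell and the picture viewer there is one more tool, called as name(argument=value, ...), one argument or row to a line, values as JSON. play_rows: Moves the arm, as the interface text tells. Its arguments: {"type":"object","properties":{"moves":{"type":"array"},"squeeze":{"type":"number"}},"required":["moves"]}

```bash
ls; mkdir -p pics; cat > h.py <<'E'
import numpy as np, cv2
from station import ctrl, eyes, finish_job, find_in, regions_of, pinpoint
def ray(im,px):
    K=np.array(im["camera_matrix"]);D=np.array(im["D"],float);T=np.array(im["cam_to_world"])
    u=cv2.undistortPoints(np.array(px,float).reshape(-1,1,2),K,D).reshape(-1,2)
    d=np.c_[u[:,0],-u[:,1],-np.ones(len(u))]@T[:3,:3].T
    return T[:3,3],d
def at_z(im,px,z):
    o,d=ray(im,px); return o+d*((z-o[2])/d[:,2])[:,None]
def proj(im,P):
    K=np.array(im["camera_matrix"]);D=np.array(im["D"],float);T=np.array(im["cam_to_world"])
    c=(np.array(P,float).reshape(-1,3)-T[:3,3])@T[:3,:3]; c=c*[1,-1,-1]
    return cv2.projectPoints(c,np.zeros(3),np.zeros(3),K,D)[0].reshape(-1,2)
def save(im,n): cv2.imwrite("pics/"+n,im["img"][:,:,::-1])
E
python3 - <<'E'
from h import *
print(ctrl.get_obs())
for c in ["top","scene","wrist"]:
    im=eyes.get_image(c); save(im,c+"0.png")
    print(c,np.array(im["cam_to_world"]).round(3).tolist())
    if c=="wrist":continue
    for n,z in dict(big_round_mould_mid=.035,small_round_mould_mid=.03,square_mould_mid=.0325,oblong_mould_mid=.025,big_round_pad_top=.015,small_round_pad_top=.015,square_pad_top=.015,oblong_pad_top=.015,tumbler_mid=.0425,wax_tin_mid=.019).items():
        for r in pinpoint(c,n)[:3]:
            print(c,n,round(r["score"],2),np.round(r["point"],1),at_z(im,r["point"],z)[0].round(4))
print(ctrl.get_obs()["t"])
E
```

```text
pics
{'t': 0.0, 'q': array([-1.37197523e+00,  5.33637177e-02,  1.61432051e+00,  9.79829797e-06,
        1.47600556e+00, -1.19015647e-01]), 'dq': array([-2.15934045e-03,  9.99800880e-04,  3.12682093e-05,  1.55038439e-03,
       -7.67550995e-04,  5.28238157e-04]), 'effort': array([-1.83135242e-03, -3.93679225e+01, -3.70180392e+01, -1.84492360e-04,
        7.08583262e-03,  6.77782950e-06]), 'tool_pos': array([ 0.1951875 , -0.59307046,  0.23004294]), 'tool_rot': array([-0.32859189,  2.05194421, -2.04759336]), 'contact_force': array([ 0.41710425, -0.08251493,  0.38118256]), 'wrist_torque': array([ 0.00607823, -0.00229377, -0.01238891]), 'opening': 0.08569532569396114}
top [[-0.024, 0.993, -0.114, 0.397], [-1.0, -0.024, -0.003, -0.024], [-0.006, 0.114, 0.994, 0.938], [0.0, 0.0, 0.0, 1.0]]
top big_round_mould_mid 0.66 [313.8 212.6] [ 0.4751 -0.1018  0.035 ]
top small_round_mould_mid 0.84 [112.1 190.1] [0.5412 0.3771 0.03  ]
top square_mould_mid 0.83 [149.1 261.9] [0.3695 0.2855 0.0325]
top square_mould_mid 0.59 [100.2 263.3] [0.3692 0.3991 0.0325]
top big_round_pad_top 0.82 [430. 186.] [ 0.
[... 723 characters left out ...]
 square_mould_mid 0.62 [430.8 212.1] [0.3652 0.387  0.0325]
scene oblong_mould_mid 0.87 [316.3 221.7] [0.4757 0.0951 0.025 ]
scene big_round_pad_top 0.81 [139.6 209. ] [ 0.5384 -0.396   0.015 ]
scene small_round_pad_top 0.74 [323.4 271.9] [0.6409 0.1484 0.015 ]
scene square_pad_top 0.78 [215.8 252.7] [ 0.6464 -0.1246  0.015 ]
scene oblong_pad_top 0.64 [195.3 188.1] [ 0.4066 -0.2847  0.015 ]
scene tumbler_mid 0.98 [370.8 243.9] [0.5439 0.2462 0.0425]
scene tumbler_mid 0.25 [392.  207.4] [0.3848 0.2837 0.0425]
scene wax_tin_mid 0.63 [314.9 221.8] [0.4701 0.0903 0.019 ]
wrist [[0.312, 0.901, 0.301, 0.274], [-0.95, 0.296, 0.098, -0.568], [-0.001, -0.316, 0.949, 0.375], [0.0, 0.0, 0.0, 1.0]]
1.15
```

View pics/top0.png

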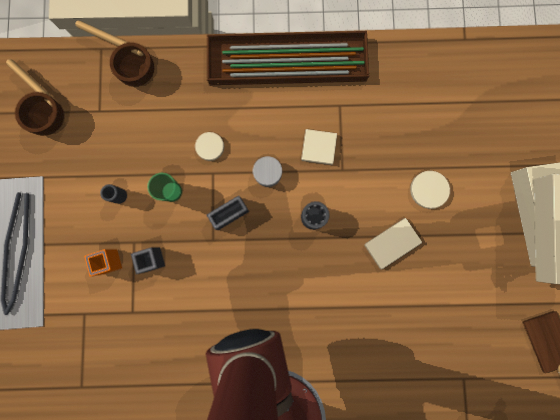

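View pics/scene0.png

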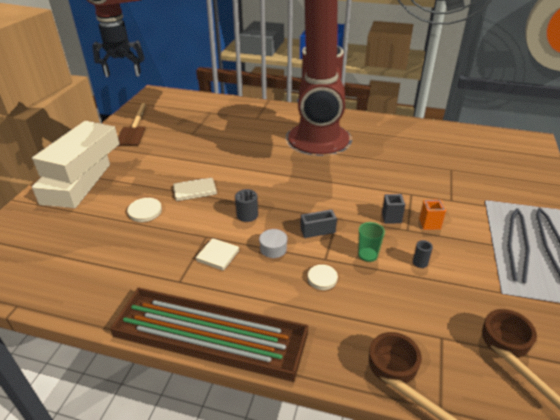

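The views agree. In top: small mould (113,193), oblong mould (228,213), big mould (315,215), square mould (148,261), orange look-alike (100,263), and pads at (209,146), (320,147), (430,190) and (394,244). Next I'll refine the poses by fitting silhouettes in both cameras.

```bash
cat > fit.py <<'E'
from h import *
from scipy.optimize import minimize
def outline(kind,a,b,h,z0,p):
    x,y,t=p
    if kind=="r":
        s=np.linspace(0,2*np.pi,40,endpoint=False); q=np.c_[np.cos(s),np.sin(s)]*a/2
    else:
        q=np.array([[1,1],[1,-1],[-1,-1],[-1,1]])*[a/2,b/2]
        c,s=np.cos(t),np.sin(t); q=q@np.array([[c,s],[-s,c]])
    q=q+[x,y]
    return np.r_[np.c_[q,np.full(len(q),z0)],np.c_[q,np.full(len(q),z0+h)]]
def raster(im,P,S=4):
    m=np.zeros((420*S,560*S),np.uint8)
    h=cv2.convexHull(((proj(im,P)+.5)*S).astype(np.float32)).astype(np.int32)
    cv2.fillConvexPoly(m,h,255)
    return cv2.resize(m,(560,420),interpolation=cv2.INTER_AREA)/255.
def fit(obs,spec,p0):
    def cost(p):
        c=0
        for im,m in obs:
            r=raster(im,outline(*spec,p)); c+=1-np.minimum(r,m).sum()/np.maximum(r,m).sum()
        return c
    best=None
    ts=[0] if spec[0]=="r" else np.arange(0,180 if spec[1]!=spec[2] else 90,15)*np.pi/180
    t0=min(ts,key=lambda t:cost([p0[0],p0[1],t]))
    r=minimize(cost,[p0[0],p0[1],t0],method="Nelder-Mead",options=dict(initial_simplex=np.array([p0[0],p0[1],t0])+np.array([[0,0,0],[.006,0,0],[0,.006,0],[0,0,.15]]),xatol=2e-4,fatol=1e-4))
    return r.x,r.fun
S=dict(big_round_mould=("r",.062,0,.07),small_round_mould=("r",.04,0,.06),square_mould=("s",.048,.048,.065),oblong_mould=("s",.088,.04,.05),big_round_pad=("r",.092,0,.015),small_round_pad=("r",.07,0,.015),square_pad=("s",.078,.078,.015),oblong_pad=("s",.118,.07,.015))
E
python3 - <<'E'
from fit import *
g=dict(big_round_mould=(.473,-.104),small_round_mould=(.541,.376),square_mould=(.3695,.288),oblong_mould=(.475,.095),big_round_pad=(.536,-.39),small_round_pad=(.645,.149),square_pad=(.64,-.123),oblong_pad=(.403,-.287))
ims={c:eyes.get_image(c) for c in("top","scene")}
for n,s in S.items():
    q=n+("_mid" if "mould" in n else "_top"); ob={}
    for c,im in ims.items():
        rs=regions_of(c,n+"_mid" if "mould" in n else n+"_top")
        e=proj(im,[*g[n],s[3]/2])[0]
        rs=[r for r in rs if np.hypot(*(np.array(r["point"])-e))<15]
        if rs: ob[c]=(im,rs[0]["pixels"].astype(float)); 
        else: print("none",c,n)
    for k in [list(ob)]+[[c] for c in ob]:
        x,f=fit([ob[c] for c in k],(*s,0.),g[n]); print(n,k,x.round(4),round(np.degrees(x[2]),1),round(f,3))
E
```

```text
big_round_mould ['top', 'scene'] [ 0.4692 -0.1043  0.054 ] 3.1 0.187
big_round_mould ['top'] [ 0.4697 -0.1038  0.0491] 2.8 0.082
big_round_mould ['scene'] [ 0.4691 -0.105   0.0505] 2.9 0.099
small_round_mould ['top', 'scene'] [0.5327 0.3711 0.1491] 8.5 0.347
small_round_mould ['top'] [0.5335 0.3738 0.0363] 2.1 0.148
small_round_mould ['scene'] [0.5322 0.37   0.2762] 15.8 0.178
square_mould ['top', 'scene'] [0.3757 0.2868 0.2764] 15.8 0.142
square_mould ['top'] [0.375  0.289  0.2773] 15.9 0.042
square_mould ['scene'] [0.3765 0.2846 0.2634] 15.1 0.041
oblong_mould ['top', 'scene'] [0.4817 0.0997 2.0849] 119.5 0.1
oblong_mould ['top'] [0.4819 0.1005 2.0655] 118.3 0.051
oblong_mould ['scene'] [0.4804 0.0995 2.1362] 122.4 0.036
big_round_pad ['top', 'scene'] [ 0.5272 -0.388   0.0184] 1.1 0.142
big_round_pad ['top'] [ 0.5286 -0.3882  0.0822] 4.7 0.087
big_round_pad ['scene'] [ 0.5271 -0.3877  0.0881] 5.0 0.049
small_round_pad ['top', 'scene'] [ 0.6488  0.1483 -0.0101] -0.6 0.206
small_round_pad ['top'] [ 0.6488  0.1489 -0.0468] -2.7 0.093
small_round_pad ['scene'] [0.6486 0.1487 0.0563] 3.2 0.112
none top square_pad
none scene square_pad
square_pad [] [ 0.64  -0.123  0.   ] 0.0 0.0
oblong_pad ['top', 'scene'] [ 0.3999 -0.2908  2.117 ] 121.3 0.176
oblong_pad ['top'] [ 0.4005 -0.2907  2.1172] 121.3 0.033
oblong_pad ['scene'] [ 0.3971 -0.292   2.0577] 117.9 0.13
```

```bash
python3 - <<'E'
from fit import *
from scipy.spatial.transform import Rotation as R
o=ctrl.get_obs(); M=R.from_rotvec(o["tool_rot"]).as_matrix(); print(M.round(3), "jaw yaw",np.degrees(np.arctan2(M[1,2],M[0,2])), o["q"].round(3), ctrl.grasp_offset)
ims={c:eyes.get_image(c) for c in("top","scene")}
ob={}
for c,im in ims.items():
    for q in("square_pad","square_pad_top"):
        for r in regions_of(c,q): print(c,q,r["score"],r["point"],r["pixels"].sum())
    e=proj(im,[.64,-.123,.015])[0]; a=im["img"].astype(int)
    w=np.zeros((420,560),bool); r,cc=int(e[1]),int(e[0]); w[r-28:r+28,cc-28:cc+28]=1
    m=w&(a[:,:,2]>130)
    n,l=cv2.connectedComponents(m.astype(np.uint8)); m=l==l[r,cc]; print(c,m.sum())
    ob[c]=(im,m.astype(float))
for k in(["top","scene"],["top"],["scene"]):
    x,f=fit([ob[c] for c in k],(*S["square_pad"],0.),(.64,-.123));print(k,x.round(4),np.degrees(x[2]),f)
E
```

```text
[[-0.95  -0.     0.312]
 [-0.312  0.    -0.95 ]
 [ 0.    -1.    -0.   ]] jaw yaw -71.79410660201597 [-1.372  0.053  1.613 -0.     1.476 -0.119] 0.0187Traceback (most recent call last):
  File "<stdin>", line 8, in <module>
ValueError: it knows: big_round_mould_mid, big_round_pad_top, oblong_mould_mid, oblong_pad_top, small_round_mould_mid, small_round_pad_top, square_mould_mid, square_pad_top, tumbler_mid, wax_tin_mid
```

```bash
python3 - <<'E'
from fit import *
ims={c:eyes.get_image(c) for c in("top","scene")}
ob={}
for c,im in ims.items():
    e=proj(im,[.64,-.123,.015])[0]; a=im["img"].astype(int)
    w=np.zeros((420,560),bool); r,cc=int(e[1]),int(e[0]); w[r-28:r+28,cc-28:cc+28]=1
    m=w&(a[:,:,2]>130)
    n,l=cv2.connectedComponents(m.astype(np.uint8)); m=l==l[r,cc]; print(c,m.sum())
    ob[c]=(im,m.astype(float))
for k in(["top","scene"],["top"],["scene"]):
    x,f=fit([ob[c] for c in k],(*S["square_pad"],0.),(.64,-.123));print(k,x.round(4),np.degrees(x[2]),f)
E
```

```text
top 954
scene 751
['top', 'scene'] [ 0.6409 -0.1227  1.3964] 80.0104688450489 0.23518247969883432
['top'] [ 0.6427 -0.1225  1.3887] 79.5676469553007 0.08505664042646899
['scene'] [ 0.6359 -0.1233  1.4189] 81.29947300629499 0.12576560928786906
```

play_rows(
  moves=[
    {"x": 1.7, "y": 3.05, "jaw": 8.5},
    {"x": 1.7, "y": 3.05},
    {"x": 1.7, "y": 3.05},
    {"x": 1.7, "y": 3.05},
    {"x": 1.7, "y": 3.05},
    {"x": 1.7, "y": 3.05},
    {"x": 1.7, "y": 3.05},
    {"x": 1.7, "y": 3.05},
  ],
)

```text
invalid input
```

play_rows(
  moves=[
    {"x": 1.7, "y": 3.05, "z": -0.5},
    {"x": 1.7, "y": 3.05, "z": -1},
    {"x": 1.7, "y": 3.05, "z": -1},
    {"x": 1.7, "y": 3.05, "z": -1},
    {"x": 1.7, "y": 3.05, "z": -1},
    {"x": 1.7, "y": 3.05, "z": -1},
    {"x": 1.7, "y": 3.05, "z": -1},
    {"x": 1.7, "y": 3.05, "z": -0.5},
  ],
)

```text
invalid input
```

play_rows(
  moves=[
    {},
    {},
  ],
)

```text
invalid input
```

play_rows(
  moves=[
    {"x": 1.7, "y": 3.05, "z": 0, "turn": 0, "jaw": 8.5},
    {"x": 1.7, "y": 3.05, "z": 0, "turn": 0, "jaw": 8.5},
    {"x": 1.7, "y": 3.05, "z": 0, "turn": 0, "jaw": 8.5},
    {"x": 1.7, "y": 3.05, "z": 0, "turn": 0, "jaw": 8.5},
    {"x": 1.7, "y": 3.05, "z": 0, "turn": 0, "jaw": 8.5},
    {"x": 1.7, "y": 3.05, "z": 0, "turn": 0, "jaw": 8.5},
    {"x": 1.7, "y": 3.05, "z": 0, "turn": 0, "jaw": 8.5},
    {"x": 1.7, "y": 3.05, "z": 0, "turn": 0, "jaw": 8.5},
  ],
)

```text
t: 2.92
tool_pos: [0.3318, -0.3482, 0.2314]
tool_rot: [-0.328, 2.049, -2.05]
contact_force: [1.1, 0.0, 0.2]
opening: 0.0851
```

play_rows(
  moves=[
    {"x": 1.7, "y": 3.05, "z": -0.5, "turn": 0, "jaw": 8.5},
    {"x": 1.7, "y": 3.05, "z": -1, "turn": 0, "jaw": 8.5},
    {"x": 1.7, "y": 3.05, "z": -1, "turn": 0, "jaw": 8.5},
    {"x": 1.7, "y": 3.05, "z": -1, "turn": 0, "jaw": 8.5},
    {"x": 1.7, "y": 3.05, "z": -1, "turn": 0, "jaw": 8.5},
    {"x": 1.7, "y": 3.05, "z": -1, "turn": 0, "jaw": 8.5},
    {"x": 1.7, "y": 3.05, "z": -1, "turn": 0, "jaw": 8.5},
    {"x": 1.8, "y": 3.05, "z": -0.5, "turn": 0, "jaw": 8.5},
  ],
)

```text
t: 3.58
tool_pos: [0.4682, -0.1038, 0.1601]
tool_rot: [-0.33, 2.051, -2.05]
contact_force: [0.9, -0.7, -1.2]
opening: 0.0847
```

play_rows(
  moves=[
    {"x": 0, "y": 0.1, "z": 0, "turn": 0, "jaw": 8.5},
    {"x": 0, "y": 0, "z": 0, "turn": 0, "jaw": 8.5},
  ],
)

```text
t: 3.75
tool_pos: [0.4685, -0.1031, 0.1609]
tool_rot: [-0.333, 2.048, -2.048]
contact_force: [-0.3, -0.9, -0.4]
opening: 0.085
```

```bash
python3 - <<'E'
from fit import *
im=eyes.get_image("wrist"); p=outline(*S["big_round_mould"],0.,(.4692,-.1043,0))
a=im["img"].copy()
for u in proj(im,p): cv2.circle(a,tuple(int(v) for v in u),1,(255,0,0),-1)
o=ctrl.get_obs(); print(o["tool_pos"],o["t"])
cv2.imwrite("pics/w1.png",a[:,:,::-1])
E
```

```text
[ 0.46835588 -0.10427601  0.16131262] 3.8
```

View pics/w1.png

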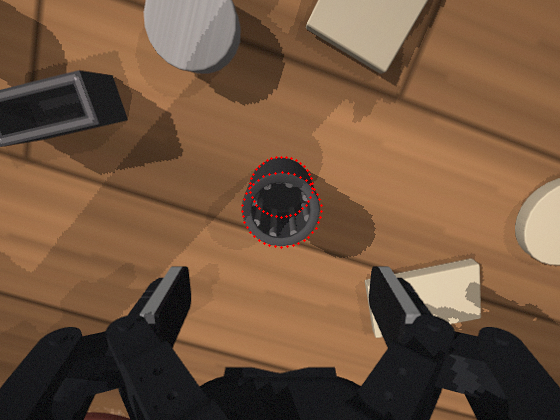

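The wrist view confirms the fit: the red outline sits on the mould at (281,210), between the fingers. Next I descend and grip.

play_rows(
  moves=[
    {"x": 0, "y": 0, "z": -2.0, "turn": 0, "jaw": 8.5},
    {"x": 0, "y": 0, "z": -2.6, "turn": 0, "jaw": 8.5},
    {"x": 0, "y": 0, "z": -2.6, "turn": 0, "jaw": 8.5},
    {"x": 0, "y": 0, "z": -2.6, "turn": 0, "jaw": 8.5},
    {"x": 0, "y": 0, "z": -2.4, "turn": 0, "jaw": 8.5},
    {"x": 0, "y": 0, "z": -1.2, "turn": 0, "jaw": 8.5},
    {"x": 0, "y": 0, "z": 0, "turn": 0, "jaw": 8.5},
    {"x": 0, "y": 0, "z": 0, "turn": 0, "jaw": 6.5},
  ],
  squeeze=50,
)

```text
t: 4.47
tool_pos: [0.4682, -0.1056, 0.0276]
tool_rot: [-0.327, 2.051, -2.051]
contact_force: [0.3, -0.4, 0.9]
opening: 0.075
```

play_rows(
  moves=[
    {"x": 0, "y": 0, "z": 0, "turn": 0, "jaw": 5.5},
    {"x": 0, "y": 0, "z": 0, "turn": 0, "jaw": 5.5},
    {"x": 0, "y": 0, "z": 0, "turn": 0, "jaw": 5.5},
    {"x": 0, "y": 0, "z": 0, "turn": 0, "jaw": 5.5},
    {"x": 0, "y": 0, "z": 0, "turn": 0, "jaw": 5.5},
  ],
  squeeze=50,
)

```text
t: 4.88
tool_pos: [0.4701, -0.1056, 0.0296]
tool_rot: [-0.325, 2.046, -2.051]
contact_force: [-0.7, -1.7, 6.2]
opening: 0.0598
```

play_rows(
  moves=[
    {"x": 0, "y": 0, "z": 1.5, "turn": 0, "jaw": 5.5},
    {"x": 0, "y": 0, "z": 2.5, "turn": 0, "jaw": 5.5},
    {"x": 0, "y": 0, "z": 2.5, "turn": 0, "jaw": 5.5},
    {"x": 0.3, "y": -1.4, "z": 1.0, "turn": 0, "jaw": 5.5},
    {"x": 0.5, "y": -2.5, "z": 0, "turn": 0, "jaw": 5.5},
    {"x": 0.7, "y": -3.5, "z": 0, "turn": 0, "jaw": 5.5},
    {"x": 0.7, "y": -3.5, "z": 0, "turn": 0, "jaw": 5.5},
    {"x": 0.7, "y": -3.5, "z": 0, "turn": 0, "jaw": 5.5},
  ],
)

```text
t: 5.55
tool_pos: [0.4971, -0.2506, 0.1018]
tool_rot: [-0.329, 2.05, -2.05]
contact_force: [0.1, 0.4, -2.4]
opening: 0.0597
```

play_rows(
  moves=[
    {"x": 0.7, "y": -3.5, "z": 0, "turn": 0, "jaw": 5.5},
    {"x": 0.7, "y": -3.5, "z": 0, "turn": 0, "jaw": 5.5},
    {"x": 0.7, "y": -3.5, "z": 0, "turn": 0, "jaw": 5.5},
    {"x": 0.5, "y": -2.3, "z": 0, "turn": 0, "jaw": 5.5},
    {"x": 0.3, "y": -1.2, "z": 0, "turn": 0, "jaw": 5.5},
    {"x": 0, "y": 0, "z": 0, "turn": 0, "jaw": 5.5},
    {"x": 0, "y": 0, "z": 0, "turn": 0, "jaw": 5.5},
  ],
)

```text
t: 6.13
tool_pos: [0.5257, -0.3885, 0.1013]
tool_rot: [-0.329, 2.052, -2.049]
contact_force: [0.1, 0.2, -2.3]
opening: 0.0597
```

```bash
python3 - <<'E'
from fit import *
im=eyes.get_image("wrist"); p=outline(*S["big_round_pad"],0.,(.5275,-.388,0))
o=ctrl.get_obs(); print(o["tool_pos"],o["t"],o["opening"])
a=im["img"].copy()
for u in proj(im,p): cv2.circle(a,tuple(int(v) for v in u),1,(255,0,0),-1)
z=o["tool_pos"][2]-.028
for u in proj(im,outline(*S["big_round_mould"],z,(o["tool_pos"][0],o["tool_pos"][1],0))): cv2.circle(a,tuple(int(v) for v in u),1,(0,255,0),-1)
cv2.imwrite("pics/w2.png",a[:,:,::-1])
E
```

```text
[ 0.52575301 -0.38759828  0.10133556] 6.1833 0.05977226913081554
```

View pics/w2.png

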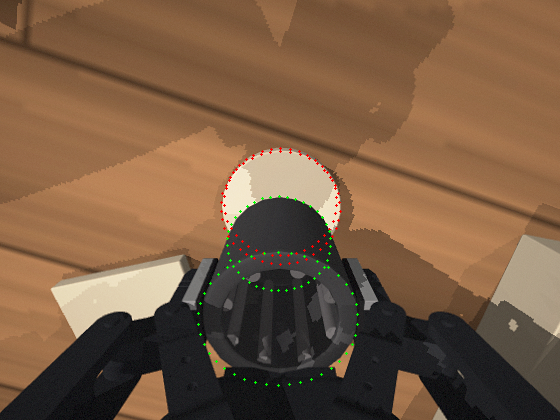

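play_rows(
  moves=[
    {"x": 0.1, "y": 0, "z": -1.5, "turn": 0, "jaw": 5.5},
    {"x": 0, "y": 0, "z": -2.0, "turn": 0, "jaw": 5.5},
    {"x": 0, "y": 0, "z": -1.5, "turn": 0, "jaw": 5.5},
    {"x": 0, "y": 0, "z": -0.5, "turn": 0, "jaw": 5.5},
    {"x": 0, "y": 0, "z": -0.2, "turn": 0, "jaw": 5.5},
    {"x": 0, "y": 0, "z": -0.1, "turn": 0, "jaw": 5.5},
    {"x": 0, "y": 0, "z": 0, "turn": 0, "jaw": 5.5},
  ],
)

```text
t: 6.77
tool_pos: [0.5269, -0.3872, 0.0446]
tool_rot: [-0.331, 2.052, -2.047]
contact_force: [-2.4, 3.3, 3.2]
opening: 0.0597
```

play_rows(
  moves=[
    {"x": 0, "y": 0, "z": -0.1, "turn": 0, "jaw": 5.5},
    {"x": 0, "y": 0, "z": 0, "turn": 0, "jaw": 6.3},
    {"x": 0, "y": 0, "z": 0, "turn": 0, "jaw": 7.0},
    {"x": 0, "y": 0, "z": 0, "turn": 0, "jaw": 8.5},
    {"x": 0, "y": 0, "z": 0, "turn": 0, "jaw": 8.5},
    {"x": 0, "y": 0, "z": 0, "turn": 0, "jaw": 8.5},
    {"x": 0, "y": 0, "z": 1.5, "turn": 0, "jaw": 8.5},
    {"x": 0, "y": 0, "z": 3, "turn": 0, "jaw": 8.5},
  ],
)

```text
t: 7.43
tool_pos: [0.5247, -0.3864, 0.0844]
tool_rot: [-0.335, 2.06, -2.045]
contact_force: [0.3, 0.9, 0.2]
opening: 0.0849
```

play_rows(
  moves=[
    {"x": 0, "y": 0.5, "z": 3.5, "turn": 0, "jaw": 8.5},
    {"x": -0.3, "y": 2.0, "z": 3.0, "turn": -7, "jaw": 8.5},
    {"x": -0.3, "y": 3.4, "z": 1.5, "turn": -7.1, "jaw": 8.5},
    {"x": -0.3, "y": 3.5, "z": 0, "turn": -7.1, "jaw": 8.5},
    {"x": -0.3, "y": 3.5, "z": 0, "turn": -7.1, "jaw": 8.5},
    {"x": -0.3, "y": 3.5, "z": 0, "turn": -7.1, "jaw": 8.5},
    {"x": -0.3, "y": 3.5, "z": 0, "turn": -7.1, "jaw": 8.5},
    {"x": -0.3, "y": 3.5, "z": 0, "turn": -7.1, "jaw": 8.5},
  ],
)

```text
t: 8.1
tool_pos: [0.5061, -0.1533, 0.1697]
tool_rot: [-0.545, -1.908, 1.909]
contact_force: [0.3, 1.4, 0.1]
opening: 0.085
```

play_rows(
  moves=[
    {"x": -0.3, "y": 3.5, "z": 0, "turn": -7.1, "jaw": 8.5},
    {"x": -0.3, "y": 3.5, "z": 0, "turn": -7.1, "jaw": 8.5},
    {"x": -0.3, "y": 3.5, "z": 0, "turn": -7.1, "jaw": 8.5},
    {"x": -0.3, "y": 3.5, "z": 0, "turn": -7.1, "jaw": 8.5},
    {"x": -0.3, "y": 3.5, "z": 0, "turn": -0.6, "jaw": 7.5},
    {"x": -0.3, "y": 3.5, "z": 0, "turn": 0, "jaw": 7},
    {"x": -0.3, "y": 2.5, "z": 0, "turn": 0, "jaw": 7},
    {"x": 0, "y": 1.2, "z": 0, "turn": 0, "jaw": 7},
  ],
)

```text
t: 8.77
tool_pos: [0.4853, 0.0914, 0.1695]
tool_rot: [-0.909, -1.591, 1.588]
contact_force: [-0.6, -0.3, -0.5]
opening: 0.07
```

```bash
cat > see.py <<'E'
import sys
from fit import *
from scipy.spatial.transform import Rotation as R
# see.py out  name z0 x y yawdeg ...
o=ctrl.get_obs(); M=R.from_rotvec(o["tool_rot"]).as_matrix()
im=eyes.get_image("wrist"); a=im["img"].copy()
o=ctrl.get_obs()
print(o["tool_pos"].round(4),"jaw",np.degrees(np.arctan2(M[1,2],M[0,2])).round(2),"t",o["t"],"q",o["q"].round(2),"op",o["opening"])
A=sys.argv[2:]
while A:
    n,z,x,y,w=A[0],*map(float,A[1:5]); A=A[5:]
    for u in proj(im,outline(*S[n],z,(x,y,np.radians(w)))):
        if abs(u).max()<2000: cv2.circle(a,tuple(int(v) for v in u),2,(255,0,0),-1)
cv2.imwrite("pics/"+sys.argv[1],a[:,:,::-1])
E
python3 see.py w3.png oblong_mould 0 .4815 .1 119.5
```

```text
[0.4856 0.0919 0.1695] jaw -149.5 t 8.8167 q [ 0.04 -0.22  1.98  0.    1.39  2.64] op 0.070123471516809
```

View pics/w3.png

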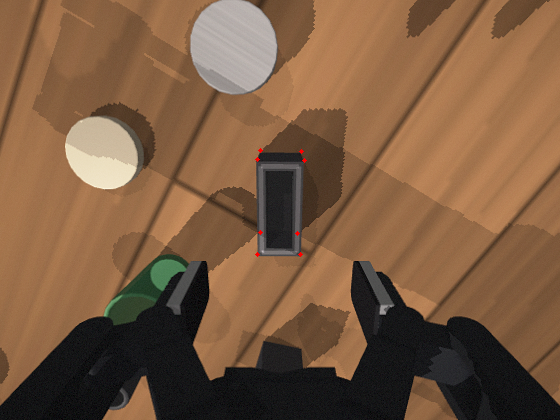

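play_rows(
  moves=[
    {"x": -0.4, "y": 0.8, "z": -1.5, "turn": -1, "jaw": 7},
    {"x": 0, "y": 0, "z": -2.6, "turn": 0, "jaw": 7},
    {"x": 0, "y": 0, "z": -3, "turn": 0, "jaw": 7},
    {"x": 0, "y": 0, "z": -3, "turn": 0, "jaw": 7},
    {"x": 0, "y": 0, "z": -2.6, "turn": 0, "jaw": 7},
    {"x": 0, "y": 0, "z": -1.5, "turn": 0, "jaw": 7},
    {"x": 0, "y": 0, "z": -0.8, "turn": 0, "jaw": 7},
    {"x": 0, "y": 0, "z": 0, "turn": 0, "jaw": 5},
  ],
)

```text
t: 9.48
tool_pos: [0.4806, 0.0959, 0.0167]
tool_rot: [-0.92, -1.572, 1.576]
contact_force: [-0.3, 0.5, 0.1]
opening: 0.0594
```

play_rows(
  moves=[
    {"x": 0, "y": 0, "z": 0, "turn": 0, "jaw": 3.3},
    {"x": 0, "y": 0, "z": 0, "turn": 0, "jaw": 3.3},
    {"x": 0, "y": 0, "z": 0, "turn": 0, "jaw": 3.3},
    {"x": 0, "y": 0, "z": 0, "turn": 0, "jaw": 3.3},
    {"x": 0, "y": 0, "z": 0, "turn": 0, "jaw": 3.3},
    {"x": 0, "y": 0, "z": 0, "turn": 0, "jaw": 3.3},
  ],
)

```text
t: 9.98
tool_pos: [0.4832, 0.0967, 0.02]
tool_rot: [-0.925, -1.577, 1.575]
contact_force: [0.7, -1.7, 7.1]
opening: 0.0392
```

play_rows(
  moves=[
    {"x": 0, "y": 0, "z": 1.5, "turn": 0, "jaw": 3.3},
    {"x": 0, "y": 0, "z": 2.5, "turn": 0, "jaw": 3.3},
    {"x": 0, "y": 0, "z": 2.5, "turn": 0, "jaw": 3.3},
    {"x": -0.3, "y": -1.4, "z": 1.5, "turn": 0, "jaw": 3.3},
    {"x": -0.5, "y": -2.5, "z": 0, "turn": 0, "jaw": 3.3},
    {"x": -0.7, "y": -3.4, "z": 0, "turn": 0.5, "jaw": 3.3},
    {"x": -0.7, "y": -3.4, "z": 0, "turn": 0.5, "jaw": 3.3},
    {"x": -0.7, "y": -3.4, "z": 0, "turn": 0.5, "jaw": 3.3},
  ],
)

```text
t: 10.65
tool_pos: [0.4517, -0.045, 0.0979]
tool_rot: [-0.903, -1.595, 1.594]
contact_force: [0.4, -0.3, -1.7]
opening: 0.0394
```

play_rows(
  moves=[
    {"x": -0.7, "y": -3.4, "z": 0, "turn": 0, "jaw": 3.3},
    {"x": -0.7, "y": -3.4, "z": 0, "turn": 0, "jaw": 3.3},
    {"x": -0.7, "y": -3.4, "z": 0, "turn": 0, "jaw": 3.3},
    {"x": -0.8, "y": -3.4, "z": 0, "turn": 0, "jaw": 3.3},
    {"x": -0.8, "y": -3.4, "z": 0, "turn": 0, "jaw": 3.3},
    {"x": -0.8, "y": -3.4, "z": 0, "turn": 0, "jaw": 3.3},
    {"x": -0.5, "y": -2.5, "z": 0, "turn": 0, "jaw": 3.3},
    {"x": -0.3, "y": -1.5, "z": 0, "turn": 0, "jaw": 3.3},
  ],
)

```text
t: 11.32
tool_pos: [0.3986, -0.2904, 0.098]
tool_rot: [-0.906, -1.591, 1.592]
contact_force: [0.6, 1.2, -0.8]
opening: 0.0397
```

play_rows(
  moves=[
    {"x": 0, "y": 0, "z": 0, "turn": 0, "jaw": 3.3},
    {"x": 0, "y": 0, "z": 0, "turn": 0, "jaw": 3.3},
  ],
)

```text
t: 11.48
tool_pos: [0.3992, -0.2881, 0.0977]
tool_rot: [-0.904, -1.593, 1.591]
contact_force: [0.3, 0.6, -1.4]
opening: 0.0397
```

```bash
python3 see.py w4.png oblong_pad 0 .3997 -.2908 121.2
```

```text
[ 0.3994 -0.2874  0.0976] jaw -149.27 t 11.5333 q [-0.78 -0.15  2.04  0.    1.25  1.83] op 0.03916208143450131
```

View pics/w4.png

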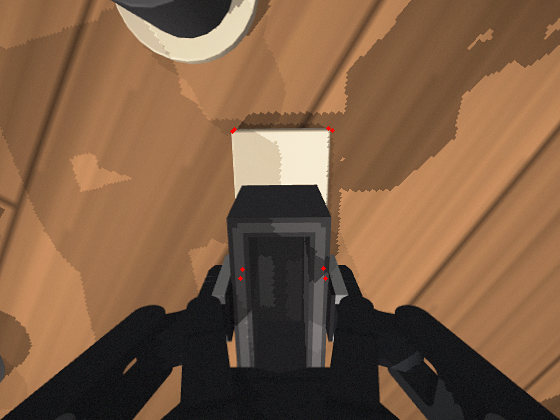

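```bash
python3 - <<'E'
from fit import *
im=eyes.get_image("wrist")
t=at_z(im,[(227.5,219),(331,219)],.129); b=at_z(im,[(239,185),(319,185)],.079)
print(t,b)
a=np.radians(121.2);u=np.array([np.cos(a),np.sin(a)]);print(u)
for e in(t,b):
    print("width",np.linalg.norm(e[0]-e[1]), [ (e[:,:2].mean(0)+s*u*.044).round(4) for s in(1,-1)], np.degrees(np.arctan2(*(e[0]-e[1])[1::-1])))
E
```

```text
[[ 0.43740073 -0.31006008  0.129     ]
 [ 0.40367345 -0.33014617  0.129     ]] [[ 0.43900035 -0.30938688  0.079     ]
 [ 0.4026083  -0.33106305  0.079     ]]
[-0.51802701  0.85536426]
width 0.03925532642507525 [array([ 0.3977, -0.2825]), array([ 0.4433, -0.3577])] 30.775677931636498
width 0.042358439373614123 [array([ 0.398 , -0.2826]), array([ 0.4436, -0.3579])] 30.779267822376433
```

play_rows(
  moves=[
    {"x": 0.1, "y": -0.4, "z": -0.8, "turn": 0, "jaw": 3.3},
    {"x": 0.1, "y": -0.4, "z": -1.6, "turn": 0, "jaw": 3.3},
    {"x": 0, "y": 0, "z": -2.0, "turn": 0, "jaw": 3.3},
    {"x": 0, "y": 0, "z": -1.2, "turn": 0, "jaw": 3.3},
    {"x": 0, "y": 0, "z": -0.4, "turn": 0, "jaw": 3.3},
    {"x": 0, "y": 0, "z": -0.2, "turn": 0, "jaw": 3.3},
    {"x": 0, "y": 0, "z": -0.1, "turn": 0, "jaw": 3.3},
    {"x": 0, "y": 0, "z": 0, "turn": 0, "jaw": 3.3},
  ],
)

```text
t: 12.25
tool_pos: [0.4022, -0.2964, 0.0358]
tool_rot: [-0.906, -1.594, 1.594]
contact_force: [-0.2, 0.4, -1.5]
opening: 0.0395
```

play_rows(
  moves=[
    {"x": 0, "y": 0, "z": -0.1, "turn": 0, "jaw": 3.3},
    {"x": 0, "y": 0, "z": -0.1, "turn": 0, "jaw": 3.3},
    {"x": 0, "y": 0, "z": 0, "turn": 0, "jaw": 3.3},
  ],
)

```text
t: 12.5
tool_pos: [0.4024, -0.2968, 0.035]
tool_rot: [-0.906, -1.594, 1.594]
contact_force: [-2.6, 3.0, 5.0]
opening: 0.039
```

play_rows(
  moves=[
    {"x": 0, "y": 0, "z": 0, "turn": 0, "jaw": 4.2},
    {"x": 0, "y": 0, "z": 0, "turn": 0, "jaw": 5},
    {"x": 0, "y": 0, "z": 0, "turn": 0, "jaw": 7},
    {"x": 0, "y": 0, "z": 0, "turn": 0, "jaw": 7},
    {"x": 0, "y": 0, "z": 0, "turn": 0, "jaw": 7},
    {"x": 0, "y": 0, "z": 1.5, "turn": 0, "jaw": 7},
    {"x": 0, "y": 0, "z": 3, "turn": 0, "jaw": 7},
    {"x": 0, "y": 0, "z": 3, "turn": 0, "jaw": 7},
  ],
)

```text
t: 13.17
tool_pos: [0.4006, -0.2952, 0.1075]
tool_rot: [-0.901, -1.593, 1.591]
contact_force: [0.3, -0.4, 1.3]
opening: 0.0701
```

play_rows(
  moves=[
    {"x": 0, "y": 1.5, "z": 3, "turn": 4, "jaw": 7},
    {"x": 0, "y": 2.5, "z": 2, "turn": 7.1, "jaw": 7},
    {"x": 0, "y": 3.4, "z": 0, "turn": 7.1, "jaw": 7},
    {"x": 0, "y": 3.4, "z": 0, "turn": 7.1, "jaw": 7},
    {"x": 0, "y": 3.4, "z": 0, "turn": 7.1, "jaw": 7},
    {"x": 0, "y": 3.4, "z": 0, "turn": 7.1, "jaw": 7},
    {"x": 0, "y": 3.4, "z": 0, "turn": 7.1, "jaw": 7},
    {"x": 0, "y": 3.4, "z": 0, "turn": 7.1, "jaw": 7},
  ],
)

```text
t: 13.83
tool_pos: [0.4014, -0.0507, 0.1584]
tool_rot: [-0.099, -2.176, 2.176]
contact_force: [0.6, 0.3, -0.2]
opening: 0.0704
```

play_rows(
  moves=[
    {"x": 0, "y": 3.4, "z": 0, "turn": 7.1, "jaw": 7},
    {"x": 0, "y": 3.4, "z": 0, "turn": 7.1, "jaw": 7},
    {"x": 0, "y": 3.4, "z": 0, "turn": 7.1, "jaw": 7},
    {"x": 0, "y": 3.4, "z": 0, "turn": 0, "jaw": 7},
    {"x": -0.5, "y": 3.4, "z": 0, "turn": 0, "jaw": 7},
    {"x": -0.5, "y": 3.4, "z": 0, "turn": 0, "jaw": 7},
    {"x": -0.5, "y": 3.4, "z": 0, "turn": 0, "jaw": 7},
    {"x": -0.5, "y": 3.4, "z": 0, "turn": 0, "jaw": 7},
  ],
)

```text
t: 14.5
tool_pos: [0.3811, 0.2215, 0.1583]
tool_rot: [-0.288, 2.073, -2.073]
contact_force: [0.7, -0.1, -0.3]
opening: 0.0696
```

```bash
python3 see.py w5.png square_mould 0 .3757 .2868 15.8
```

```text
[0.38   0.2262 0.1585] jaw -74.16 t 14.55 q [ 0.37 -0.36  2.1   0.    1.4   1.65] op 0.0695355224347748
```

View pics/w5.png

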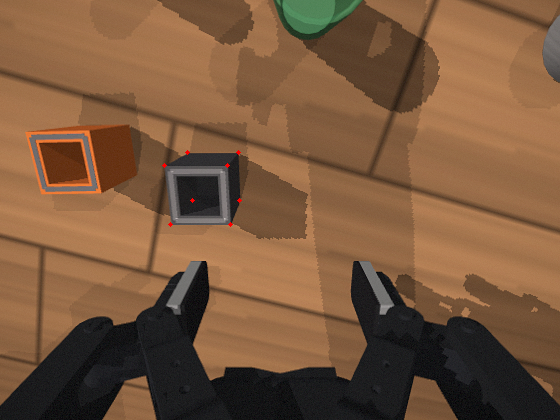

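play_rows(
  moves=[
    {"x": -0.2, "y": 3.0, "z": 0, "turn": 0, "jaw": 7},
    {"x": -0.2, "y": 2.0, "z": 0, "turn": 0, "jaw": 7},
    {"x": 0, "y": 1.0, "z": 0, "turn": 0, "jaw": 7},
    {"x": 0, "y": 0, "z": 0, "turn": 0, "jaw": 7},
    {"x": 0, "y": 0, "z": 0, "turn": 0, "jaw": 7},
  ],
)

```text
t: 14.97
tool_pos: [0.3777, 0.2795, 0.1581]
tool_rot: [-0.289, 2.072, -2.074]
contact_force: [0.6, -1.1, 0.6]
opening: 0.0702
```

play_rows(
  moves=[
    {"x": -0.2, "y": 0.7, "z": -1.5, "turn": 0, "jaw": 7},
    {"x": 0, "y": 0, "z": -2.5, "turn": 0, "jaw": 7},
    {"x": 0, "y": 0, "z": -3, "turn": 0, "jaw": 7},
    {"x": 0, "y": 0, "z": -2.8, "turn": 0, "jaw": 7},
    {"x": 0, "y": 0, "z": -2.2, "turn": 0, "jaw": 7},
    {"x": 0, "y": 0, "z": -1.3, "turn": 0, "jaw": 7},
    {"x": 0, "y": 0, "z": 0, "turn": 0, "jaw": 7},
    {"x": 0, "y": 0, "z": 0, "turn": 0, "jaw": 5.5},
  ],
)

```text
t: 15.63
tool_pos: [0.3755, 0.2855, 0.0248]
tool_rot: [-0.289, 2.074, -2.076]
contact_force: [-0.1, -0.3, 0.9]
opening: 0.0593
```

play_rows(
  moves=[
    {"x": 0, "y": 0, "z": 0, "turn": 0, "jaw": 4.1},
    {"x": 0, "y": 0, "z": 0, "turn": 0, "jaw": 4.1},
    {"x": 0, "y": 0, "z": 0, "turn": 0, "jaw": 4.1},
    {"x": 0, "y": 0, "z": 0, "turn": 0, "jaw": 4.1},
    {"x": 0, "y": 0, "z": 0, "turn": 0, "jaw": 4.1},
  ],
)

```text
t: 16.05
tool_pos: [0.3768, 0.2871, 0.0267]
tool_rot: [-0.286, 2.073, -2.072]
contact_force: [-0.1, -1.0, 3.4]
opening: 0.0476
```

play_rows(
  moves=[
    {"x": 0, "y": 0, "z": 1.5, "turn": 0, "jaw": 4.1},
    {"x": 0, "y": 0, "z": 2.5, "turn": 0, "jaw": 4.1},
    {"x": 0, "y": 0, "z": 3, "turn": 0, "jaw": 4.1},
    {"x": 0, "y": -0.5, "z": 3, "turn": 0, "jaw": 4.1},
    {"x": 0.7, "y": -1.3, "z": 1.0, "turn": 0, "jaw": 4.1},
    {"x": 1.2, "y": -2.0, "z": 0, "turn": -1, "jaw": 4.1},
    {"x": 1.8, "y": -2.8, "z": 0, "turn": -2, "jaw": 4.1},
    {"x": 1.9, "y": -2.9, "z": 0, "turn": -3, "jaw": 4.1},
  ],
)

```text
t: 16.72
tool_pos: [0.4316, 0.1914, 0.1354]
tool_rot: [-0.183, 2.132, -2.131]
contact_force: [1.1, 0.2, -2.3]
opening: 0.0474
```

play_rows(
  moves=[
    {"x": 1.9, "y": -2.9, "z": 0, "turn": -3, "jaw": 4.1},
    {"x": 1.9, "y": -2.9, "z": 0, "turn": -3, "jaw": 4.1},
    {"x": 1.9, "y": -2.9, "z": 0, "turn": -3, "jaw": 4.1},
    {"x": 1.9, "y": -2.9, "z": 0, "turn": -3, "jaw": 4.1},
    {"x": 1.9, "y": -2.9, "z": 0, "turn": -3, "jaw": 4.1},
    {"x": 1.9, "y": -2.9, "z": 0, "turn": -3, "jaw": 4.1},
    {"x": 1.9, "y": -2.9, "z": 0, "turn": -2, "jaw": 4.1},
    {"x": 1.9, "y": -2.9, "z": 0, "turn": 0, "jaw": 4.1},
  ],
)

```text
t: 17.38
tool_pos: [0.5839, -0.0415, 0.1345]
tool_rot: [-0.189, -2.128, 2.127]
contact_force: [0.6, 0.7, -2.1]
opening: 0.0472
```

play_rows(
  moves=[
    {"x": 1.9, "y": -2.9, "z": 0, "turn": 0, "jaw": 4.1},
    {"x": 1.6, "y": -2.3, "z": 0, "turn": 0, "jaw": 4.1},
    {"x": 1.2, "y": -1.8, "z": 0, "turn": 0, "jaw": 4.1},
    {"x": 0.8, "y": -1.3, "z": 0, "turn": 0, "jaw": 4.1},
    {"x": 0, "y": 0, "z": 0, "turn": 0, "jaw": 4.1},
    {"x": 0, "y": 0, "z": 0, "turn": 0, "jaw": 4.1},
  ],
)

```text
t: 17.88
tool_pos: [0.6383, -0.1234, 0.1343]
tool_rot: [-0.189, -2.128, 2.126]
contact_force: [-0.1, 0.4, -2.7]
opening: 0.0476
```

```bash
python3 see.py w6.png square_pad 0 .6415 -.1227 80
```

```text
[ 0.638  -0.1226  0.1344] jaw -100.23 t 17.9333 q [-0.3   0.19  1.63  0.    1.32  1.44] op 0.04755115163393075
```

View pics/w6.png

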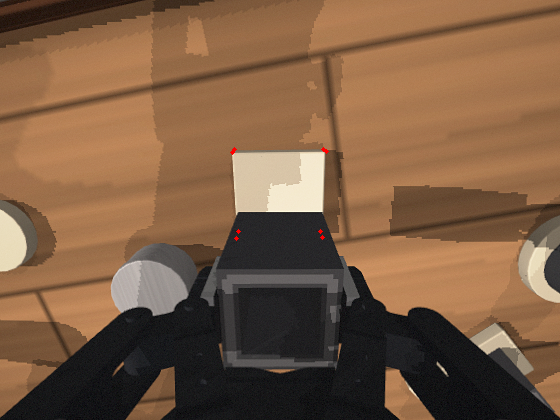

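```bash
python3 - <<'E'
from fit import *
im=eyes.get_image("wrist")
t=at_z(im,[(214,269),(345,268)],.1734); b=at_z(im,[(238,212),(322,212)],.1084)
pd=at_z(im,[(234,153),(325,153)],.015);print("pad back mid",pd.mean(0),np.linalg.norm(pd[0]-pd[1]))
a=np.radians(-10);u=np.array([np.cos(a),np.sin(a)])
print("pad",pd.mean(0)[:2]-u*.039)
for e in(t,b):
    print("width",np.linalg.norm(e[0]-e[1]), (e[:,:2].mean(0)-u*.024).round(4), np.degrees(np.arctan2(*(e[0]-e[1])[1::-1])))
E
```

```text
pad back mid [ 0.6788493  -0.12883347  0.015     ] 0.0757024616615344
pad [ 0.6404418  -0.12206119]
width 0.04893873698902823 [ 0.6373 -0.1217] 80.33141042589982
width 0.04783665745403609 [ 0.6365 -0.1217] 79.82282320769615
```

play_rows(
  moves=[
    {"x": 0.35, "y": 0, "z": -1.2, "turn": 0, "jaw": 4.1},
    {"x": 0, "y": 0, "z": -2.2, "turn": 0, "jaw": 4.1},
    {"x": 0, "y": 0, "z": -2.4, "turn": 0, "jaw": 4.1},
    {"x": 0, "y": 0, "z": -1.8, "turn": 0, "jaw": 4.1},
    {"x": 0, "y": 0, "z": -1.0, "turn": 0, "jaw": 4.1},
    {"x": 0, "y": 0, "z": -0.4, "turn": 0, "jaw": 4.1},
    {"x": 0, "y": 0, "z": -0.2, "turn": 0, "jaw": 4.1},
    {"x": 0, "y": 0, "z": 0, "turn": 0, "jaw": 4.1},
  ],
)

```text
t: 18.65
tool_pos: [0.6426, -0.123, 0.0438]
tool_rot: [-0.19, -2.129, 2.129]
contact_force: [0.5, -0.0, -2.7]
opening: 0.0471
```

play_rows(
  moves=[
    {"x": 0, "y": 0, "z": -0.1, "turn": 0, "jaw": 4.1},
    {"x": 0, "y": 0, "z": 0, "turn": 0, "jaw": 4.1},
  ],
)

```text
t: 18.82
tool_pos: [0.6432, -0.1234, 0.0438]
tool_rot: [-0.192, -2.129, 2.13]
contact_force: [-0.3, 0.1, -2.9]
opening: 0.0478
```

play_rows(
  moves=[
    {"x": 0, "y": 0, "z": -0.1, "turn": 0, "jaw": 4.1},
    {"x": 0, "y": 0, "z": -0.1, "turn": 0, "jaw": 4.1},
    {"x": 0, "y": 0, "z": 0, "turn": 0, "jaw": 4.1},
  ],
)

```text
t: 19.07
tool_pos: [0.6431, -0.1235, 0.0417]
tool_rot: [-0.192, -2.129, 2.13]
contact_force: [-0.6, 0.0, 1.8]
opening: 0.0472
```

play_rows(
  moves=[
    {"x": 0, "y": 0, "z": 0, "turn": 0, "jaw": 5},
    {"x": 0, "y": 0, "z": 0, "turn": 0, "jaw": 6},
    {"x": 0, "y": 0, "z": 0, "turn": 0, "jaw": 7},
    {"x": 0, "y": 0, "z": 0, "turn": 0, "jaw": 7},
    {"x": 0, "y": 0, "z": 1.5, "turn": 0, "jaw": 7},
    {"x": 0, "y": 0, "z": 3, "turn": 0, "jaw": 7},
    {"x": 0, "y": 0, "z": 3.5, "turn": 0, "jaw": 7},
    {"x": 0, "y": 0, "z": 3.5, "turn": 0, "jaw": 7},
  ],
)

```text
t: 19.73
tool_pos: [0.6417, -0.123, 0.1569]
tool_rot: [-0.188, -2.128, 2.128]
contact_force: [-0.9, -0.1, 0.1]
opening: 0.0696
```

play_rows(
  moves=[
    {"x": -0.3, "y": 2, "z": 1.5, "turn": 0, "jaw": 7},
    {"x": -0.6, "y": 3.3, "z": 0, "turn": 0, "jaw": 7},
    {"x": -0.8, "y": 3.5, "z": 0, "turn": 0, "jaw": 7},
    {"x": -0.8, "y": 3.5, "z": 0, "turn": 0, "jaw": 7},
    {"x": -0.8, "y": 3.5, "z": 0, "turn": 0, "jaw": 7},
    {"x": -0.8, "y": 3.5, "z": 0, "turn": 0, "jaw": 7},
    {"x": -0.8, "y": 3.5, "z": 0, "turn": 0, "jaw": 7},
    {"x": -0.8, "y": 3.5, "z": 0, "turn": 0, "jaw": 7},
  ],
)

```text
t: 20.4
tool_pos: [0.5848, 0.1414, 0.1718]
tool_rot: [-0.191, -2.13, 2.129]
contact_force: [-0.1, -0.0, -0.1]
opening: 0.0696
```

play_rows(
  moves=[
    {"x": -0.8, "y": 3.5, "z": 0, "turn": 0, "jaw": 7},
    {"x": -0.8, "y": 3.5, "z": 0, "turn": 0, "jaw": 7},
    {"x": -0.8, "y": 3.5, "z": 0, "turn": 0, "jaw": 7},
    {"x": -0.8, "y": 3.5, "z": 0, "turn": 0, "jaw": 7},
    {"x": -0.8, "y": 3.5, "z": 0, "turn": 0, "jaw": 7},
    {"x": -0.7, "y": 2.8, "z": 0, "turn": 0, "jaw": 7},
    {"x": -0.3, "y": 1.5, "z": 0, "turn": 0, "jaw": 7},
    {"x": 0, "y": 0, "z": 0, "turn": 0, "jaw": 7},
  ],
)

```text
t: 21.07
tool_pos: [0.5344, 0.3605, 0.1714]
tool_rot: [-0.187, -2.132, 2.13]
contact_force: [-0.1, -0.0, -0.5]
opening: 0.0705
```

```bash
python3 see.py w7.png small_round_mould 0 .5329 .3722 0
```

```text
[0.535  0.3587 0.1711] jaw -99.96 t 21.1167 q [ 0.48  0.14  1.62 -0.    1.38  2.22] op 0.07006886153300927
```

View pics/w7.png

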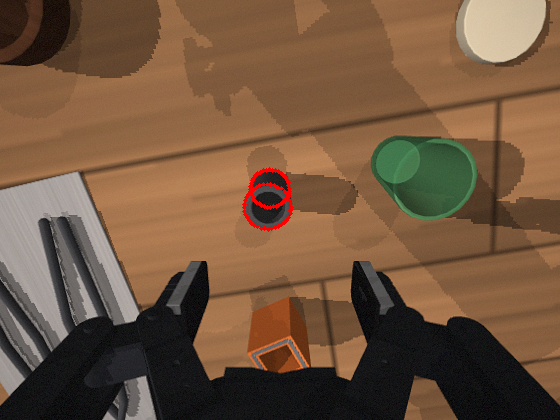

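play_rows(
  moves=[
    {"x": -0.2, "y": 1.25, "z": -1, "turn": 0, "jaw": 7},
    {"x": 0, "y": 0, "z": -2.5, "turn": 0, "jaw": 7},
    {"x": 0, "y": 0, "z": -3, "turn": 0, "jaw": 7},
    {"x": 0, "y": 0, "z": -3, "turn": 0, "jaw": 7},
    {"x": 0, "y": 0, "z": -2.6, "turn": 0, "jaw": 7},
    {"x": 0, "y": 0, "z": -1.8, "turn": 0, "jaw": 7},
    {"x": 0, "y": 0, "z": -1, "turn": 0, "jaw": 7},
    {"x": 0, "y": 0, "z": 0, "turn": 0, "jaw": 5.5},
  ],
)

```text
t: 21.78
tool_pos: [0.5315, 0.3683, 0.0176]
tool_rot: [-0.185, -2.122, 2.129]
contact_force: [-0.0, -1.1, -0.2]
opening: 0.0596
```

play_rows(
  moves=[
    {"x": 0, "y": 0, "z": 0, "turn": 0, "jaw": 3.3},
    {"x": 0, "y": 0, "z": 0, "turn": 0, "jaw": 3.3},
    {"x": 0, "y": 0, "z": 0, "turn": 0, "jaw": 3.3},
    {"x": 0, "y": 0, "z": 0, "turn": 0, "jaw": 3.3},
    {"x": 0, "y": 0, "z": 0, "turn": 0, "jaw": 3.3},
    {"x": 0, "y": 0, "z": 0, "turn": 0, "jaw": 3.3},
  ],
)

```text
t: 22.28
tool_pos: [0.5339, 0.3707, 0.0226]
tool_rot: [-0.191, -2.13, 2.128]
contact_force: [0.7, -0.3, 2.7]
opening: 0.0392
```

play_rows(
  moves=[
    {"x": 0, "y": 0, "z": 1.5, "turn": 0, "jaw": 3.3},
    {"x": 0, "y": 0, "z": 2.5, "turn": 0, "jaw": 3.3},
    {"x": 0, "y": 0, "z": 3.2, "turn": 0, "jaw": 3.3},
    {"x": 0, "y": 0, "z": 3.2, "turn": 0, "jaw": 3.3},
    {"x": 0, "y": 0, "z": 2.6, "turn": 0, "jaw": 3.3},
    {"x": 0.6, "y": -1.2, "z": 1.5, "turn": 0, "jaw": 3.3},
    {"x": 1.0, "y": -2.0, "z": 0, "turn": 0, "jaw": 3.3},
    {"x": 1.5, "y": -2.8, "z": 0, "turn": 0, "jaw": 3.3},
  ],
)

```text
t: 22.95
tool_pos: [0.5647, 0.3108, 0.169]
tool_rot: [-0.19, -2.134, 2.129]
contact_force: [0.5, -0.0, -0.2]
opening: 0.0393
```

play_rows(
  moves=[
    {"x": 1.6, "y": -3.1, "z": 0, "turn": 0, "jaw": 3.3},
    {"x": 1.6, "y": -3.1, "z": 0, "turn": 0, "jaw": 3.3},
    {"x": 1.6, "y": -3.1, "z": 0, "turn": 0, "jaw": 3.3},
    {"x": 1.5, "y": -2.8, "z": 0, "turn": 0, "jaw": 3.3},
    {"x": 1.3, "y": -2.5, "z": 0, "turn": 0, "jaw": 3.3},
    {"x": 0.9, "y": -1.7, "z": 0, "turn": 0, "jaw": 3.3},
    {"x": 0, "y": 0, "z": 0, "turn": 0, "jaw": 3.3},
    {"x": 0, "y": 0, "z": 0, "turn": 0, "jaw": 3.3},
  ],
)

```text
t: 23.62
tool_pos: [0.6492, 0.1457, 0.1661]
tool_rot: [-0.191, -2.127, 2.127]
contact_force: [-0.5, 0.4, -0.6]
opening: 0.0394
```

```bash
python3 see.py w8.png small_round_pad 0 .6488 .1485 0 small_round_mould .143 .6475 .1485 0
```

```text
[0.6489 0.1467 0.1661] jaw -100.31 t 23.6667 q [0.11 0.19 1.57 0.   1.38 1.86] op 0.039730074681459275
```

View pics/w8.png

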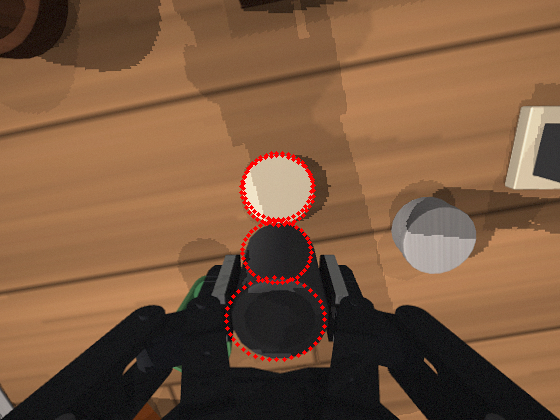

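play_rows(
  moves=[
    {"x": 0.1, "y": 0.1, "z": -1.5, "turn": 0, "jaw": 3.3},
    {"x": 0, "y": 0, "z": -2.5, "turn": 0, "jaw": 3.3},
    {"x": 0, "y": 0, "z": -3, "turn": 0, "jaw": 3.3},
    {"x": 0, "y": 0, "z": -2.5, "turn": 0, "jaw": 3.3},
    {"x": 0, "y": 0, "z": -1.8, "turn": 0, "jaw": 3.3},
    {"x": 0, "y": 0, "z": -0.8, "turn": 0, "jaw": 3.3},
    {"x": 0, "y": 0, "z": -0.4, "turn": 0, "jaw": 3.3},
    {"x": 0, "y": 0, "z": 0, "turn": 0, "jaw": 3.3},
  ],
)

```text
t: 24.33
tool_pos: [0.6494, 0.149, 0.0402]
tool_rot: [-0.187, -2.128, 2.129]
contact_force: [-0.8, -0.4, -1.4]
opening: 0.0393
```

play_rows(
  moves=[
    {"x": 0, "y": 0, "z": -0.2, "turn": 0, "jaw": 3.3},
    {"x": 0, "y": 0, "z": 0, "turn": 0, "jaw": 3.3},
  ],
)

```text
t: 24.5
tool_pos: [0.6513, 0.1487, 0.0409]
tool_rot: [-0.192, -2.13, 2.129]
contact_force: [0.3, -0.9, -0.4]
opening: 0.0396
```

play_rows(
  moves=[
    {"x": 0, "y": 0, "z": -0.1, "turn": 0, "jaw": 3.3},
    {"x": 0, "y": 0, "z": -0.1, "turn": 0, "jaw": 3.3},
    {"x": 0, "y": 0, "z": 0, "turn": 0, "jaw": 3.3},
  ],
)

```text
t: 24.75
tool_pos: [0.6506, 0.1483, 0.0379]
tool_rot: [-0.191, -2.129, 2.129]
contact_force: [0.5, -0.4, -0.6]
opening: 0.0394
```

play_rows(
  moves=[
    {"x": 0, "y": 0, "z": -0.1, "turn": 0, "jaw": 3.3},
    {"x": 0, "y": 0, "z": 0, "turn": 0, "jaw": 3.3},
  ],
)

```text
t: 24.92
tool_pos: [0.6507, 0.1483, 0.0376]
tool_rot: [-0.19, -2.129, 2.129]
contact_force: [-2.6, -1.3, 4.3]
opening: 0.0393
```

Contact made. Releasing and retreating upward, clear of the top view.

play_rows(
  moves=[
    {"x": 0, "y": 0, "z": 0, "turn": 0, "jaw": 4.2},
    {"x": 0, "y": 0, "z": 0, "turn": 0, "jaw": 5},
    {"x": 0, "y": 0, "z": 0, "turn": 0, "jaw": 7},
    {"x": 0, "y": 0, "z": 0, "turn": 0, "jaw": 7},
    {"x": 0, "y": 0, "z": 1.5, "turn": 0, "jaw": 7},
    {"x": 0, "y": 0, "z": 3, "turn": 0, "jaw": 7},
    {"x": 0, "y": 0, "z": 3.5, "turn": 0, "jaw": 7},
    {"x": 0, "y": 0, "z": 3.5, "turn": 0, "jaw": 7},
  ],
)

```text
t: 25.58
tool_pos: [0.6496, 0.1483, 0.1528]
tool_rot: [-0.188, -2.128, 2.128]
contact_force: [1.0, -0.0, 0.1]
opening: 0.0702
```

play_rows(
  moves=[
    {"x": -2, "y": 0.5, "z": 2.5, "turn": 0, "jaw": 7},
    {"x": -2.5, "y": 0.5, "z": 2.5, "turn": 0, "jaw": 7},
    {"x": -3, "y": 0.5, "z": 2, "turn": 0, "jaw": 7},
    {"x": -3, "y": 0.5, "z": 2, "turn": 0, "jaw": 7},
    {"x": -3, "y": 0.5, "z": 2, "turn": 0, "jaw": 7},
    {"x": -3, "y": 0.5, "z": 1, "turn": 0, "jaw": 7},
    {"x": -3, "y": 0.5, "z": 0, "turn": 0, "jaw": 7},
    {"x": -1, "y": 0, "z": 0, "turn": 0, "jaw": 7},
  ],
)

```text
t: 26.25
tool_pos: [0.4429, 0.1842, 0.2739]
tool_rot: [-0.191, -2.133, 2.129]
contact_force: [0.2, -0.1, -0.8]
opening: 0.0701
```

```bash
python3 - <<'E'
from fit import *
o=ctrl.get_obs();print(o["tool_pos"],o["t"])
for c in("top","scene"): save(eyes.get_image(c),c+"9.png")
E
```

```text
[0.44294369 0.18415663 0.27390956] 26.25
```

View pics/top9.png

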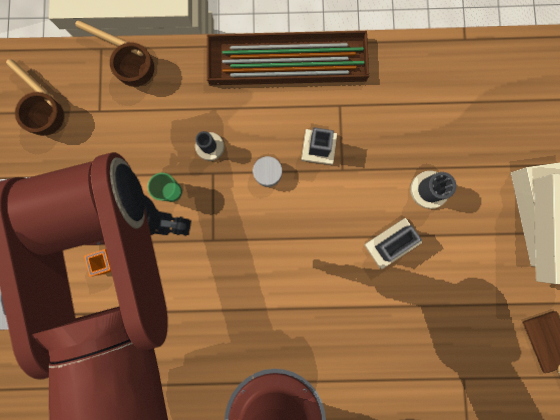

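View pics/scene9.png

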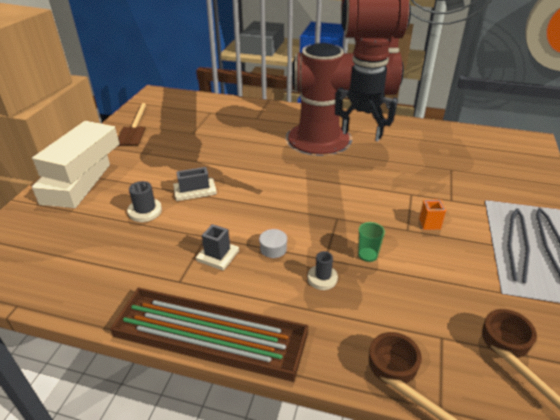

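Both views show all four moulds upright on their pads: top (207,143), (321,141), (437,187) and (397,242). The tumbler (165,187) and tin (267,171) have not moved. I'll measure the offsets next.

```bash
python3 - <<'E'
from fit import *
g=dict(big_round_mould=(.5275,-.388,0),small_round_mould=(.6488,.1485,0),square_mould=(.641,-.1225,80),oblong_mould=(.3997,-.2908,121.2))
ims={c:eyes.get_image(c) for c in("top","scene")}
for n in g:
    s=S[n]; ob={}
    for c,im in ims.items():
        e=proj(im,[*g[n][:2],.015+s[3]/2])[0]
        rs=[r for r in regions_of(c,n+"_mid") if np.hypot(*(np.array(r["point"])-e))<15]
        if rs: ob[c]=(im,rs[0]["pixels"].astype(float))
    for k in [list(ob)]+[[c] for c in ob]:
        if not k: print("none",n);continue
        x,f=fit([ob[c] for c in k],(*s,.015),g[n][:2]); print(n,k,"off mm",((x[:2]-g[n][:2])*1e3).round(1),"yaw diff",round(np.degrees(x[2])-g[n][2],1),round(f,3))
for q,z in(("tumbler_mid",.0425),("wax_tin_mid",.019)):
    for c in ims:
        for r in pinpoint(c,q)[:1]: print(q,c,r["point"],at_z(ims[c],r["point"],z)[0].round(4))
E
```

```text
big_round_mould ['top', 'scene'] off mm [-1.3  1.3] yaw diff 1.6 0.106
big_round_mould ['top'] off mm [-1.2  1.9] yaw diff 2.3 0.052
big_round_mould ['scene'] off mm [-2.7 -0.2] yaw diff 2.6 0.037
small_round_mould ['top'] off mm [-0.   0.3] yaw diff 5.2 0.068
small_round_mould ['top'] off mm [-0.   0.3] yaw diff 5.2 0.068
square_mould ['top', 'scene'] off mm [-0.3 -0.9] yaw diff 1.0 0.104
square_mould ['top'] off mm [-0.3 -0.8] yaw diff 0.9 0.051
square_mould ['scene'] off mm [-0.4 -1.4] yaw diff -85.9 0.048
oblong_mould ['top', 'scene'] off mm [ 0.1 -0.8] yaw diff -0.9 0.132
oblong_mould ['top'] off mm [0.5 0.2] yaw diff -0.4 0.081
oblong_mould ['scene'] off mm [-1.3 -1.4] yaw diff -1.0 0.042
tumbler_mid top [163.6, 188.3] [0.5406 0.2506 0.0425]
tumbler_mid scene [368.3, 243.1] [0.5426 0.2399 0.0425]
wax_tin_mid top [265.7, 172.2] [0.5778 0.0102 0.019 ]
wax_tin_mid scene [270.4, 242.3] [ 0.5784 -0.0021  0.019 ]
```

```bash
python3 -c "
from station import finish_job
print(finish_job())"
```

```text
the job is handed in; nothing more can be done
None
```

All four moulds are on their own pads, open side up, and the job is handed in. It took about 26 s of robot time, and `finish_job()` gives no verdict.

**Last checks (silhouette fits before hand-in):**

| Mould | Offset from pad centre (limit 12 mm) | Turn against pad (limit 12°) |
|---|---|---|
| Big round | about 2–3 mm | not applicable |
| Small round | under 1 mm | not applicable |
| Square | about 1–1.5 mm | about 1° in the top view, about 4° in the scene view |
| Oblong | about 1–2 mm | about 1° |

- **Small round:** the network gave no usable outline of it in the scene view, so its figure comes from the top camera alone. The scene picture does show it upright on its pad.
- **Tumbler and tin:** the pictures before and after show both standing where they were. The network's position for them scatters by up to about 12 mm between cameras. At the start it put the tin on the oblong mould in the scene view, so for these two I went by the pictures.
- **Gripper:** it was open, empty and well above the bench at hand-in.

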